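# Weigh the orange-rimmed eyepiece on the bench balance

### The job

On this microscope bench, pick out the eyepiece with the orange rim and set it gently, not dropped, upright on the balance's round pan, so that the pan sinks. Then slide the yellow-finned counterpoise out along the beam until the beam floats level, its red pointer within the green band, and let go. Leave the other two eyepieces where they stand.

Things in the scene. Friction and masses are not known exactly. Their poses are not given: they have to be found in the camera images.
- orange_eyepiece_center (a point): Black microscope eyepiece with an orange rim round its top, standing upright, lens up. 60 mm tall; 42 mm in diameter from 18 mm above its foot to the top, 32 mm below that. Mass 135 to 225 g, different each time. The point is its centre, 30 mm above its foot; z up along its axis.
- pan_floor (a point): Round steel balance pan, 100 mm across inside, rim 4 mm high; grey base 100 x 400 mm. The point is the centre of its floor, 80 mm above the table when the beam is level; the pan stays horizontal and rises or sinks up to 17 mm as the beam tilts. z is up; -y points along the beam from pan to counterpoise and pointer. The beam pivots 100 mm along -y. Where the load stands on the pan does not matter.
- poise_fin (a point): Brass counterpoise on the beam with a yellow fin, 14 mm along the beam, 26 mm across; the point is in the fin, 45 mm above the beam, 20 mm below the fin's top, 32 mm above the brass block. Slides outwards along -y (1 N friction), stays put. 135 to 285 mm from the pan's centre; a 180 g load needs 235 mm, others 210 to 260 mm. It rises and sinks with the beam, 60 mm above the table when level.
- beam (a joint): Tilt of the beam in rad: 0 level, positive is pan up and counterpoise down; stops at -0.175 and 0.175. Untouched, between the stops, it rests about 0.033 rad more positive for each 10 mm that the counterpoise is moved outwards. The red pointer on its far end shows level on a white plate, whose green band spans 0.045 rad either side.
- blue_eyepiece_center (a point): Bystander: the same eyepiece, but with a blue rim; leave alone. The point is its centre, 30 mm above its foot.
- plain_eyepiece_center (a point): Bystander: an eyepiece of the same size in silver with a white rim; leave alone. The point is its centre, 30 mm above its foot.
Mind the look-alikes: they are no part of the job. Leave any turquoise look-alike of the part that bears orange_eyepiece_center alone.

How it is judged:
On the way:
1. the orange-rimmed eyepiece stands on the pan and the pan has sunk (horizontal distance between orange_eyepiece_center and pan_floor below 0.045 m and z of orange_eyepiece_center in the frame of pan_floor between 0.025 and 0.036 m and angle between orange_eyepiece_center's own z axis and vertical below 0.17 rad and value of joint beam below -0.1 rad), for 0.2 s.
At the end, for the whole second after the job is handed in: The orange-rimmed eyepiece stands upright (within 10 degrees) on the pan, and the released beam rests level within 0.06 rad (about 3.4 degrees) (horizontal distance between orange_eyepiece_center and pan_floor below 0.045 m and z of orange_eyepiece_center in the frame of pan_floor between 0.025 and 0.036 m and angle between orange_eyepiece_center's own z axis and vertical below 0.17 rad and value of joint beam between -0.06 and 0.06 rad and velocity of joint beam between -0.05 and 0.05 rad/s); the robot touches nothing.
It fails at once if the blue-rimmed or the silver eyepiece is moved more than 30 mm (distance of any of blue_eyepiece_center, plain_eyepiece_center from where it was at the start of the episode above 0.03 m).
It fails at once if the orange-rimmed eyepiece is dropped (falls free by more than about 30 mm) (linear speed of orange_eyepiece above 0.75 m/s and contact force between the fingers and orange_eyepiece below 0.05 N).
It also fails if it takes over 64 s, if anything falls off the work surface, if the arm or the gripper's body presses on something with over 40 N, if the wrist force passes 120 N, or if a joint passes its speed limit or range.

### The arm

A 7-joint arm with a two-finger parallel gripper is mounted at the origin on the work surface. World frame = base frame: x ahead of the robot, y to its left, z up, the work surface at z = 0. Lengths are in m, angles in rad, forces in N, time in s.
With the tool pointing down it reaches from about 0.425 to 0.875 m from the base axis. Payload 8.4 kg.
Tool frame: the origin (TCP) lies at the very end of the fingers, on their centre line; the grasp point (between the pads) lies 19 mm behind it; z points along the fingers, y is the direction in which the jaws open and shut (so a half turn about z gives the same grasp; the last joint's range is limited). The gripper opens to 87 mm and grips with 3 to 60 N. Pads are 19 mm wide; open, the fingers measure 117 mm over their backs; the gripper's body (75 mm by 190 mm) begins 51 mm behind the grasp point.
Start: joints at [-1.224, 0.333, 0.04, 1.465, -0.013, 1.343, -0.059], TCP at [0.28, 0.586, 0.223] pointing down, gripper open.
Joint ranges: [-2.58, 2.58], [-0.38, 2.09], [-1.3, 1.39], [0.25, 2.4], [-1.5, 4.64], [0.08, 2.09], [-2.65, 2.65]. Speed limits (rad/s): [2.22, 2.22, 2.79, 2.79, 3.14, 3.14, 3.14].

### API

Orientations are given as a 3x3 rotation matrix whose columns are the frame's x, y, z axes.
In Python, from plant import * gives the robot as it stands.
- The arm moves only by the shell command python3 -m crank 'ROWS'. ROWS is JSON, one flat list of numbers, 7 for each row, row after row: the shift along the tool's x, y, z in cm, then the turn, a rotation vector about the tool's x, y, z in degrees, then the opening, from 0 (shut) to 1 (fully open). In form: [tx, ty, tz, ax, ay, az, grip, tx, ty, tz, ax, ay, az, grip, ...]. A call has 1 to 10 rows; each row shifts and turns the pose as measured when the row begins, along the tool's axes as they then stand; what a row does not reach is not made up. A row lasts 1/12 s, in which the tool goes at most 41.7 mm and 7.16 degrees, less where a joint would pass 70% of its speed; a pose out of reach is approached as far as the arm can. A call is refused whole if a number of a shift passes 4.17 or a number of a turn 7.16, either way. A call with a gripper value outside its range is refused whole. The fingers move at their own pace and stop on an object; the grip force is fixed at half the most. Time passes only in rows, so rows that do not move let the fingers close. It gives the time, the measured TCP pose, the force and the opening at its end, in the units of the state.
- state(): the state, without advancing time (a new reading comes with each control period).
- grab_frame(name): name is "side" or "top"; returns a dict with "pixels" (480x640x3 uint8, blue, green, red), "intrinsics" (3x3 intrinsics, pixels), "k1" (the pictures are not rectified: a ray, as slopes to the right and down, at radius r is drawn at 1 + k1 r^2 times it, then the intrinsics apply), "rvec" (rotation vector, rad) and "tvec" (3), from world to camera coordinates, as OpenCV has them. Camera axes: x right, y down, z forward; pixel columns grow to the right and rows downward; lengths in m; the calibration is good to about 2 mm. A picture is of the moment at which its call begins. There is no depth.
- finish_job(): hands the job in, once; it reports no verdict.
The state is a dict: "time_s": time; "q": joint angles; "qvel": joint speeds; "tau": joint torques, N m; "eef_pos": TCP position; "eef_rot": TCP orientation; "wrist_force": force on the tool from outside, world axes, zero at the start; "moment": the same for the moment, N m; "grip_width": finger opening in m.
Only numpy, scipy, OpenCV 4.12 (cv2) and the standard library are available. Lean on these libraries where they do the work, as an engineer would, in place of code of your own. Each camera call takes 0.05 s, during which the arm holds its last target.

## Working session

There is one attempt and no reset: what is moved stays moved. The work goes in short steps, Python scripts to look and compute and a shell command to move; the robot and the scene stay as the last step left them, time stands still between calls to the robot, and variables do not carry over. Pictures are saved under pics/ and viewed, and the job is handed in when it is done.

```bash
ls; mkdir -p pics
python3 - <<'E'
from plant import *
import cv2
s=state();print(s['time_s'],s['eef_pos'],s['eef_rot'],s['grip_width'])
for n in("side","top"):
    f=grab_frame(n);cv2.imwrite(f"pics/{n}0.png",f["pixels"]);print(n,f["intrinsics"],f["k1"],f["rvec"],f["tvec"])
E
```

```text
pics
0.0 [0.28011212 0.58604272 0.22166176] [[-9.02266629e-01  4.31178155e-01 -5.72843357e-04]
 [ 4.31178518e-01  9.02265419e-01 -1.48309981e-03]
 [-1.22623487e-04 -1.58514921e-03 -9.99998736e-01]] 0.08688046149487146
side [[533.66494489   0.         320.62135089]
 [  0.         533.66494489 245.49380509]
 [  0.           0.           1.        ]] -0.12092154970988578 [ 2.13210645 -0.65548722  0.31888007] [-0.41126945  0.26108817  0.65761575]
top [[433.16527434   0.         318.68906549]
 [  0.         433.16527434 239.18595795]
 [  0.           0.           1.        ]] -0.04538201235275334 [ 2.1736435  -2.21507192  0.14328992] [0.02679451 0.50829561 0.69914665]
```

View pics/side0.png

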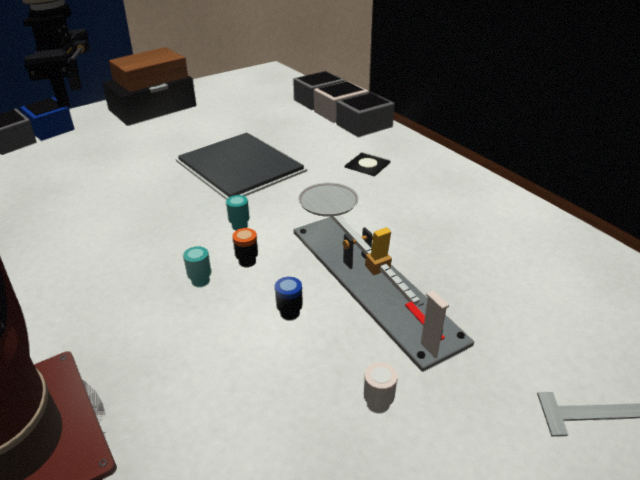

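View pics/top0.png

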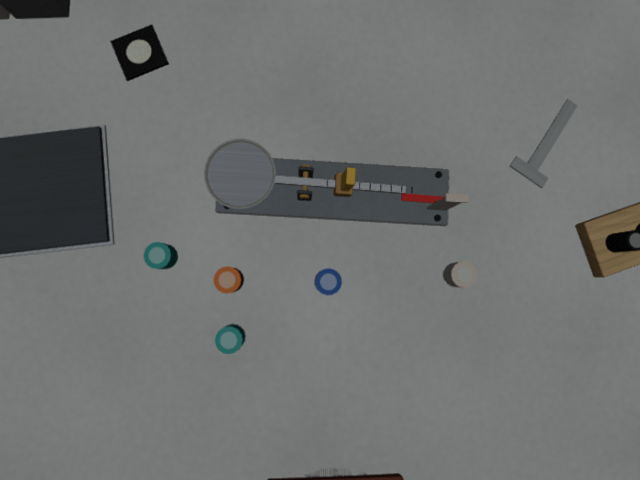

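```bash
cat > h.py <<'E'
from plant import *
import cv2,numpy as np
def ray(f,u,v):
    K=f["intrinsics"];d=np.array([f["k1"],0,0,0,0.])
    p=cv2.undistortPoints(np.array([[[u,v]]],float),K,d)[0,0]
    R=cv2.Rodrigues(np.array(f["rvec"],float))[0];t=np.array(f["tvec"],float).ravel()
    return -R.T@t, R.T@np.array([p[0],p[1],1.])
def onz(f,u,v,z):
    c,d=ray(f,u,v);return c+d*(z-c[2])/d[2]
def two(fa,a,fb,b):
    c1,d1=ray(fa,*a);c2,d2=ray(fb,*b)
    d1/=np.linalg.norm(d1);d2/=np.linalg.norm(d2)
    s=np.linalg.lstsq(np.c_[d1,-d2],c2-c1,rcond=None)[0]
    p,q=c1+s[0]*d1,c2+s[1]*d2
    return (p+q)/2,np.linalg.norm(p-q)
def blob(f,lo,hi,box=None):
    h=cv2.cvtColor(f["pixels"],cv2.COLOR_BGR2HSV)
    m=cv2.inRange(h,np.array(lo),np.array(hi))
    if box: 
        k=np.zeros_like(m);x0,y0,x1,y1=box;k[y0:y1,x0:x1]=1;m=m*k
    cs=cv2.findContours(m,cv2.RETR_EXTERNAL,cv2.CHAIN_APPROX_NONE)[0]
    return sorted(cs,key=cv2.contourArea)[::-1]
E
python3 - <<'E'
from h import *
np.set_printoptions(precision=4,suppress=True)
t=grab_frame("top");s=grab_frame("side")
cv2.imwrite("pics/crop1.png",cv2.resize(t["pixels"][120:320,180:480],None,fx=2.6,fy=2.6,interpolation=cv2.INTER_CUBIC))
cv2.imwrite("pics/crop2.png",cv2.resize(s["pixels"][170:370,280:480],None,fx=3,fy=3,interpolation=cv2.INTER_CUBIC))
for n,f,box in(("t",t,(200,260,260,300)),("s",s,(220,220,270,270))):
    c=blob(f,(3,120,60),(16,255,255),box)[0];e=cv2.fitEllipse(cv2.convexHull(c));print(n,"orange",e,onz(f,*e[0],.06))
for n,f,box in(("t",t,(330,150,380,210)),("s",s,(360,220,400,280))):
    for c in blob(f,(17,130,60),(32,255,255),box)[:3]:print(n,"fin",cv2.boundingRect(c),cv2.contourArea(c),cv2.minAreaRect(c))
for z in(.09,.1):print("pan",onz(t,241,173.5,z),onz(s,328.5,199,z))
for u,v in((438,174.5),(437,217.5)):print(onz(t,u,v,.012))
for u,v in((303,231),(421,355),(461,335)):print('s',onz(s,u,v,.012))
print(blob(t,(3,120,60),(16,255,255))[0].shape)
print('blue',onz(t,328,281.5,.06))
E
```

```text
t orange ((227.29586791992188, 279.46002197265625), (26.010082244873047, 27.45086097717285), 80.71441650390625) [0.4448 0.1624 0.06  ]
s orange ((244.1078643798828, 236.60317993164062), (18.766929626464844, 24.40907096862793), 84.51740264892578) [0.4431 0.1587 0.06  ]
t fin (335, 167, 21, 28) 280.5 ((345.024169921875, 180.21034240722656), (19.01741600036621, 26.82369041442871), 4.763641834259033)
s fin (367, 228, 24, 42) 514.5 ((378.5, 248.5), (41.0, 23.0), 90.0)
s fin (362, 235, 4, 3) 3.0 ((363.5000305175781, 236.00003051757812), (1.3416407108306885, 3.5777084827423096), 63.43495178222656)
s fin (364, 239, 2, 1) 0.0 ((364.5, 239.0), (1.0, 0.0), 180.0)
pan [0.6051 0.1363 0.09  ] [0.6062 0.1371 0.09  ]
pan [0.6026 0.1349 0.1   ] [0.597  0.1238 0.1   ]
[ 0.6191 -0.1934  0.012 ]
[ 0.5437 -0.188   0.012 ]
s [0.572 0.173 0.012]
s [ 0.5454 -0.1876  0.012 ]
s [ 0.6223 -0.1929  0.012 ]
(76, 1, 2)
blue [0.4385 0.0055 0.06  ]
```

View pics/crop1.png

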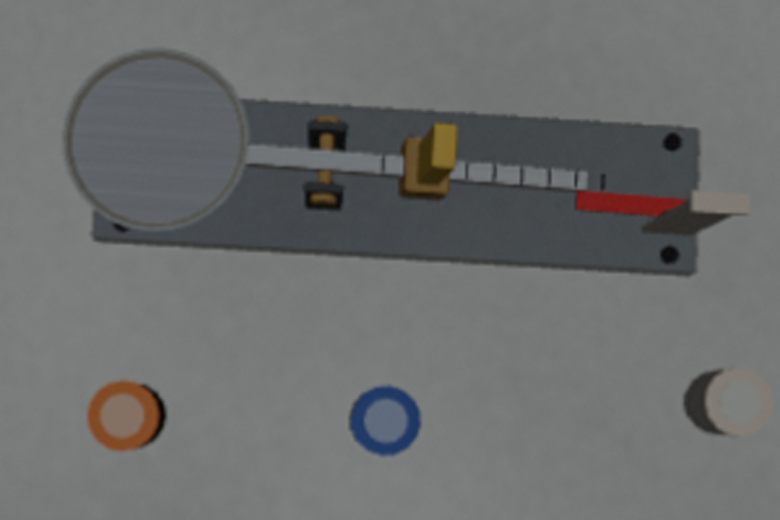

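View pics/crop2.png

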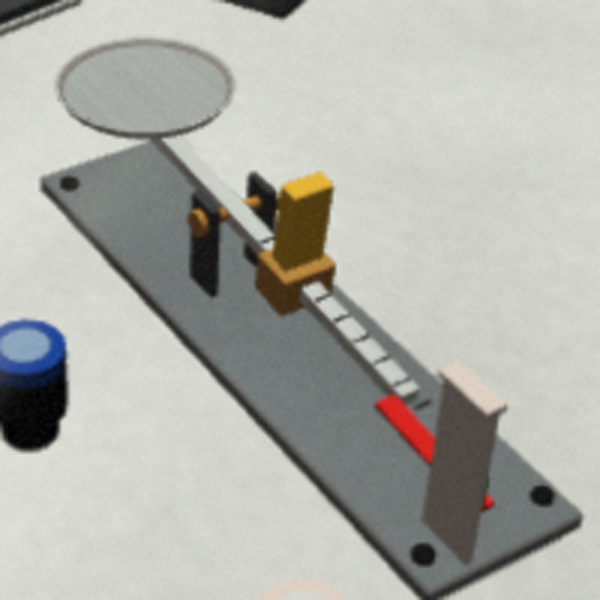

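```bash
python3 -m crank '[0,0,0,0,0,-7,1,0,0,0,0,0,-7,1,0,0,0,0,0,-7,1,0,0,0,0,0,0,1]'
cat > go.py <<'E'
import sys
from h import *
np.set_printoptions(precision=4,suppress=True)
s=state();R=np.array(s['eef_rot']);d=np.array([float(a) for a in sys.argv[1:4]])-s['eef_pos']
yaw=np.degrees(np.arctan2(R[1,1],R[0,1]))
print('t',s['time_s'],'pos',np.array(s['eef_pos']),'jawyaw',yaw,'z',R[:,2],'cm in tool',R.T@d*100,'F',np.array(s['wrist_force']),'w',s['grip_width'])
E
python3 go.py .444 .1605 .15
python3 - <<'E'
from h import *
t=grab_frame("top");s=grab_frame("side")
print(two(t,(227.3,279.5),s,(244.1,236.6)),two(t,(241,173.5),s,(328.5,199)))
E
```

```text
time_s: 0.53
eef_pos: [0.2798, 0.5858, 0.2209]
eef_rot: [[-0.998, 0.067, -0.001], [0.067, 0.998, -0.003], [0.001, -0.003, -1.0]]
wrist_force: [0.2, -0.5, 0.4]
grip_width: 0.0871
t 0.5333 pos [0.2798 0.5858 0.2209] jawyaw 86.18196848874445 z [-0.001  -0.0028 -1.    ] cm in tool [-19.221  -41.3189   7.1893] F [ 0.2287 -0.5303  0.4322] w 0.08708933751275633
(array([0.44485783, 0.16287542, 0.05682538]), np.float64(0.0001544281712878068)) (array([0.6051623 , 0.13606501, 0.09080881]), np.float64(0.0006108075493771422))
```

```bash
python3 -m crank '[-1.6,-3.5,0.4,0,0,0,1,-1.6,-3.5,0.4,0,0,0,1,-1.6,-3.5,0.4,0,0,0,1,-1.6,-3.5,0.4,0,0,0,1,-1.6,-3.5,0.4,0,0,0,1,-1.6,-3.5,0.4,0,0,0,1,-1.6,-3.5,0.4,0,0,0,1,-1.6,-3.5,0.4,0,0,0,1,-1.6,-3.5,0.4,0,0,0,1,-1.6,-3.5,0.4,0,0,0,1]'; python3 go.py .4445 .1615 .12
```

```text
time_s: 1.47
eef_pos: [0.4046, 0.2159, 0.1775]
eef_rot: [[-0.994, 0.11, -0.004], [0.11, 0.994, 0.004], [0.004, 0.004, -1.0]]
wrist_force: [1.0, -0.3, 0.3]
grip_width: 0.0871
t 1.4667 pos [0.4046 0.2159 0.1775] jawyaw 83.6876184961564 z [-0.0039  0.0045 -1.    ] cm in tool [-4.5841 -4.99    5.7068] F [ 1.0039 -0.2572  0.2768] w 0.08710461899617614
```

```bash
python3 -m crank '[-1.5,-1.7,1.5,0,0,0,1,-1.5,-1.7,1.5,0,0,0,1,-1,-1,1.5,0,0,1,1,-0.3,-0.3,1,0,0,0.5,1,0,0,0,0,0,0,1]'; python3 go.py .4445 .1615 .12
python3 - <<'E'
from h import *
t=grab_frame("top");cv2.imwrite("pics/t2.png",t["pixels"]);cv2.imwrite("pics/s2.png",grab_frame("side")["pixels"])
E
```

```text
time_s: 1.88
eef_pos: [0.4457, 0.1525, 0.1215]
eef_rot: [[-0.985, 0.172, -0.0], [0.172, 0.985, 0.007], [0.001, 0.007, -1.0]]
wrist_force: [-0.0, -0.9, 0.2]
grip_width: 0.0871
t 1.8833 pos [0.4457 0.1525 0.1215] jawyaw 80.11788279349541 z [-0.0001  0.0072 -1.    ] cm in tool [0.2763 0.8691 0.1613] F [-0.0118 -0.9433  0.2016] w 0.08712465426367644
```

View pics/s2.png

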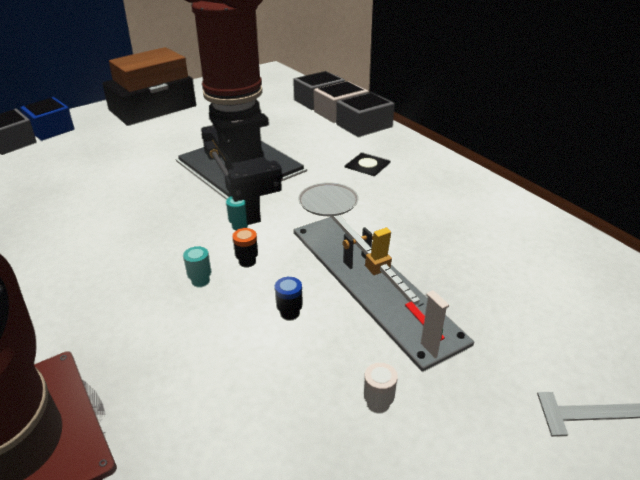

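```bash
python3 -m crank '[0.3,0.9,1,0,0,-5,1,0,0,1.5,0,0,0,1,0,0,1.5,0,0,0,1,0,0,1,0,0,0,1,0,0,0,0,0,0,1]'; python3 go.py .4445 .1615 .023
python3 - <<'E'
from h import *
cv2.imwrite("pics/s3.png",grab_frame("side")["pixels"][120:320,150:350].repeat(3,0).repeat(3,1))
cv2.imwrite("pics/t3.png",grab_frame("top")["pixels"][180:380,130:330].repeat(3,0).repeat(3,1))
E
```

```text
time_s: 2.4
eef_pos: [0.4447, 0.1732, 0.0766]
eef_rot: [[-0.997, 0.07, 0.007], [0.071, 0.997, 0.015], [-0.006, 0.015, -1.0]]
wrist_force: [-1.1, -0.4, -0.5]
grip_width: 0.0868
t 2.4 pos [0.4447 0.1732 0.0766] jawyaw 85.96123835639696 z [ 0.0069  0.0145 -0.9999] cm in tool [-0.031  -1.2506  5.3429] F [-1.0589 -0.403  -0.4702] w 0.08681576784402059
```

View pics/s3.png

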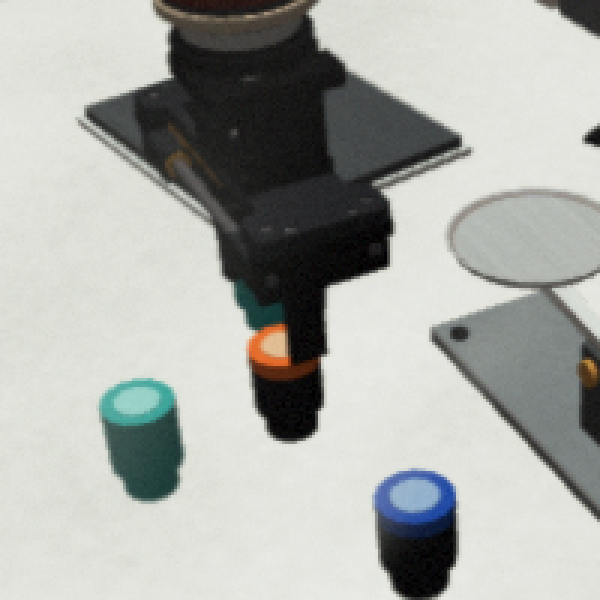

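View pics/t3.png

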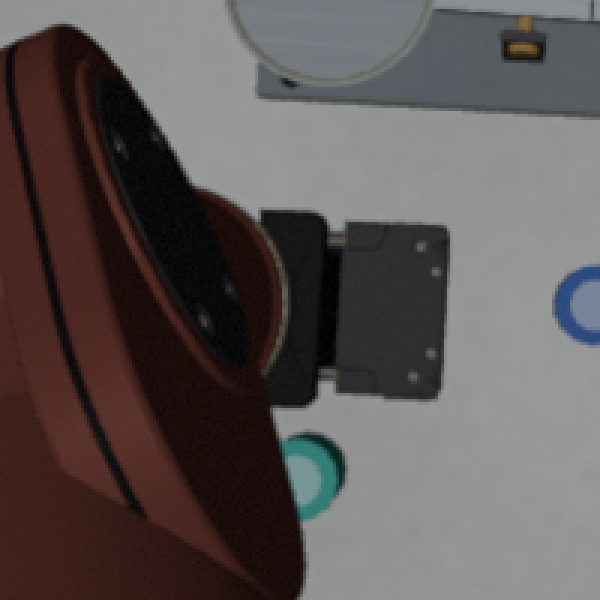

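```bash
python3 -m crank '[0,-1.2,0,0.8,0.3,0,1,0,0,1,0,0,0,1,0,0,0,0,0,0,1]'; python3 go.py .4445 .1615 .023
```

```text
time_s: 2.75
eef_pos: [0.446, 0.1612, 0.0697]
eef_rot: [[-0.998, 0.07, 0.005], [0.07, 0.998, 0.002], [-0.005, 0.003, -1.0]]
wrist_force: [-0.1, -0.3, 0.1]
grip_width: 0.087
t 2.75 pos [0.446  0.1612 0.0697] jawyaw 85.96022528651396 z [ 0.0048  0.0024 -1.    ] cm in tool [0.174  0.0055 4.6684] F [-0.0936 -0.2668  0.0756] w 0.08697075986251371
```

```bash
python3 -m crank '[0.17,0,1.2,0.2,0.2,0,1,0,0,1.2,0,0,0,1,0,0,1.2,0,0,0,1,0,0,0.8,0,0,0,1,0,0,0,0,0,0,1]'; python3 go.py .4445 .1615 .023
```

```text
time_s: 3.17
eef_pos: [0.4449, 0.1609, 0.0228]
eef_rot: [[-0.997, 0.073, 0.002], [0.073, 0.997, -0.0], [-0.002, -0.0, -1.0]]
wrist_force: [-0.2, 0.1, 0.7]
grip_width: 0.0872
t 3.1667 pos [0.4449 0.1609 0.0228] jawyaw 85.82925176776754 z [ 0.0022 -0.0003 -1.    ] cm in tool [ 0.0476  0.0526 -0.0194] F [-0.2052  0.1097  0.673 ] w 0.08717910793776551
```

Well placed; close the fingers.

```bash
python3 -m crank '[0,0,0,0,0,0,0.4,0,0,0,0,0,0,0.35,0,0,0,0,0,0,0.3,0,0,0,0,0,0,0.3,0,0,0,0,0,0,0.3,0,0,0,0,0,0,0.2,0,0,0,0,0,0,0.2,0,0,0,0,0,0,0.2]';python3 go.py .4445 .1615 .18
python3 - <<'E'
from h import *
cv2.imwrite("pics/s4.png",grab_frame("side")["pixels"][120:320,150:350].repeat(3,0).repeat(3,1))
E
```

```text
time_s: 3.83
eef_pos: [0.446, 0.1617, 0.0244]
eef_rot: [[-0.997, 0.073, 0.004], [0.073, 0.997, 0.001], [-0.004, 0.001, -1.0]]
wrist_force: [0.3, -0.3, -0.8]
grip_width: 0.0414
t 3.8333 pos [0.446  0.1617 0.0244] jawyaw 85.8121206869103 z [ 0.0041  0.0011 -1.    ] cm in tool [  0.0882  -0.0059 -15.5642] F [ 0.3412 -0.3013 -0.7625] w 0.041380278513497445
```

View pics/s4.png

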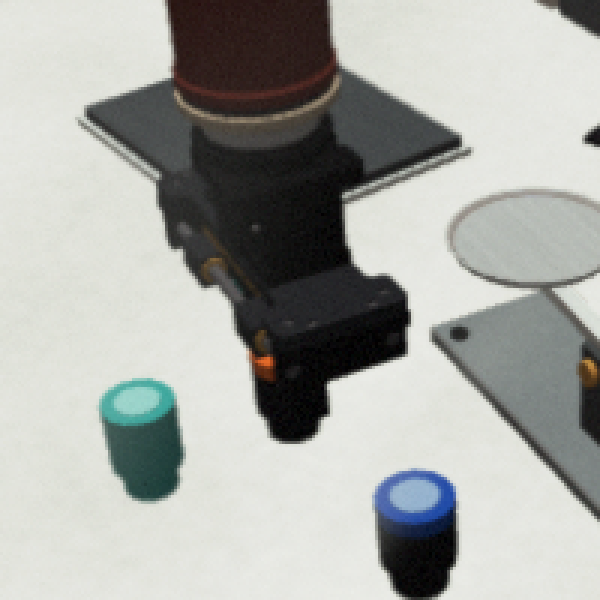

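```bash
python3 -m crank '[0,0,-1,0,0,0,0.2,0,0,-2,0,0,0,0.2,0,0,-2,0,0,0,0.2,0,0,-2,0,0,0,0.2,0,0,-2,0,0,0,0.2,0,0,-2,0,0,0,0.2,0,0,-1.5,0,0,0,0.2,0,0,-1,0,0,0,0.2,0,0,0,0,0,0,0.2]';python3 go.py .605 .136 .16
python3 - <<'E'
from h import *
cv2.imwrite("pics/s5.png",grab_frame("side")["pixels"][70:320,150:400].repeat(2,0).repeat(2,1))
E
```

```text
time_s: 4.63
eef_pos: [0.4424, 0.1583, 0.1682]
eef_rot: [[-0.997, 0.075, -0.001], [0.075, 0.997, -0.004], [0.001, -0.004, -1.0]]
wrist_force: [0.7, -0.2, -2.7]
grip_width: 0.041
t 4.6333 pos [0.4424 0.1583 0.1682] jawyaw 85.69592747943197 z [-0.0012 -0.0039 -1.    ] cm in tool [-16.3839  -1.0017   0.8123] F [ 0.6629 -0.2394 -2.7102] w 0.040961753685140156
```

View pics/s5.png

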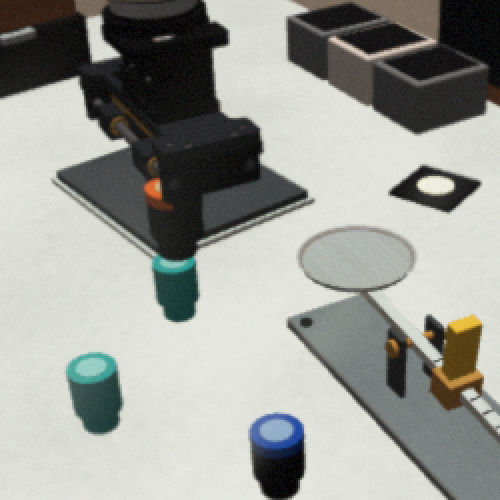

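```bash
python3 -m crank '[-1.5,-0.1,0,0,0,0,0.2,-2.5,-0.2,0,0,0,0,0.2,-2.5,-0.2,0,0,0,0,0.2,-2.5,-0.2,0,0,0,0,0.2,-2.5,-0.1,0,0,0,0,0.2,-2,-0.1,0,0,0,0,0.2,-1,-0.1,0,0,0,0,0.2,-0.5,0,0,0,0,0,0.2,0,0,0,0,0,0,0.2]';python3 go.py .605 .136 .145
```

```text
time_s: 5.43
eef_pos: [0.5909, 0.1342, 0.1578]
eef_rot: [[-0.997, 0.073, -0.014], [0.073, 0.997, -0.01], [0.013, -0.011, -1.0]]
wrist_force: [0.5, 0.3, -1.4]
grip_width: 0.0411
t 5.4333 pos [0.5909 0.1342 0.1578] jawyaw 85.83844791355375 z [-0.0142 -0.0102 -0.9998] cm in tool [-1.4089  0.301   1.262 ] F [ 0.478  0.336 -1.36 ] w 0.041104229927481174
```

```bash
python3 -m crank '[-1.4,0.3,0,-0.6,-0.8,0,0.2,0,0,0.4,0,0,0,0.2,0,0,0,0,0,0,0.2]';python3 go.py .605 .136 .121
python3 - <<'E'
from h import *
cv2.imwrite("pics/s6.png",grab_frame("side")["pixels"][100:300,230:430].repeat(3,0).repeat(3,1))
E
```

```text
time_s: 5.68
eef_pos: [0.6037, 0.1369, 0.1523]
eef_rot: [[-0.997, 0.072, -0.001], [0.072, 0.997, 0.0], [0.001, 0.0, -1.0]]
wrist_force: [0.3, 0.5, -2.4]
grip_width: 0.0412
t 5.6833 pos [0.6037 0.1369 0.1523] jawyaw 85.88158271380502 z [-0.001   0.0002 -1.    ] cm in tool [-0.1413 -0.085   3.1269] F [ 0.3364  0.5384 -2.393 ] w 0.04121813185257352
```

View pics/s6.png

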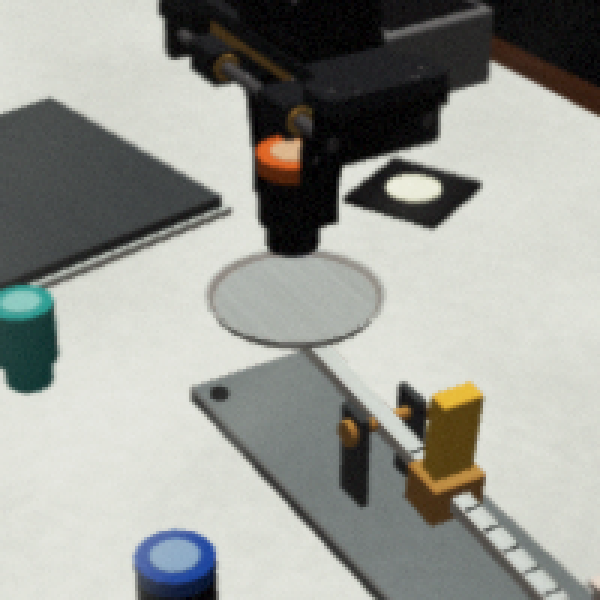

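```bash
python3 -m crank '[0,0,0.8,0,0,0,0.2,0,0,0.8,0,0,0,0.2,0,0,0.8,0,0,0,0.2,0,0,0,0,0,0,0.2]';python3 -m crank '[0,0,0.8,0,0,0,0.2,0,0,0.6,0,0,0,0.2,0,0,0.6,0,0,0,0.2,0,0,0,0,0,0,0.2]'; python3 go.py .605 .136 .09;python3 - <<'E'
from h import *
cv2.imwrite("pics/s7.png",grab_frame("side")["pixels"][100:370,200:470].repeat(2,0).repeat(2,1))
E
```

```text
time_s: 6.07
eef_pos: [0.6026, 0.138, 0.1272]
eef_rot: [[-0.998, 0.07, 0.0], [0.07, 0.998, 0.002], [-0.0, 0.002, -1.0]]
wrist_force: [-0.2, -0.3, -2.5]
grip_width: 0.0414
time_s: 6.4
eef_pos: [0.602, 0.1383, 0.1044]
eef_rot: [[-0.998, 0.07, -0.001], [0.07, 0.998, 0.002], [0.001, 0.002, -1.0]]
wrist_force: [0.4, -0.1, -2.4]
grip_width: 0.0416
t 6.4 pos [0.602  0.1383 0.1044] jawyaw 85.98275550558586 z [-0.0007  0.0018 -1.    ] cm in tool [-0.3135 -0.2062  1.4429] F [ 0.3638 -0.1338 -2.3898] w 0.041566590170888776
```

View pics/s7.png

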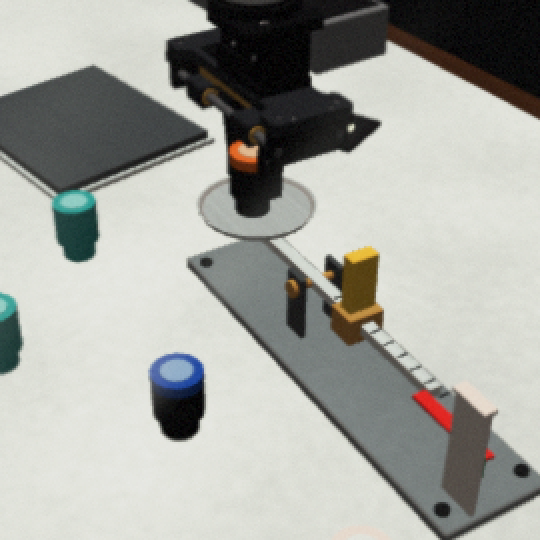

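```bash
python3 -m crank '[0,0,0.6,0,0,0,0.2,0,0,0.5,0,0,0,0.2,0,0,0,0,0,0,0.2]';python3 go.py .605 .136 .09;python3 - <<'E'
from h import *
cv2.imwrite("pics/s8.png",grab_frame("side")["pixels"][100:370,200:470].repeat(2,0).repeat(2,1))
E
```

```text
time_s: 6.7
eef_pos: [0.603, 0.1381, 0.0939]
eef_rot: [[-0.998, 0.07, 0.001], [0.07, 0.998, 0.002], [-0.001, 0.002, -1.0]]
wrist_force: [-0.6, 0.4, -0.3]
grip_width: 0.0415
t 6.7 pos [0.603  0.1381 0.0939] jawyaw 85.96568171584235 z [ 0.0012  0.002  -1.    ] cm in tool [-0.2161 -0.1988  0.3873] F [-0.5943  0.3518 -0.288 ] w 0.04145077622744264
```

View pics/s8.png

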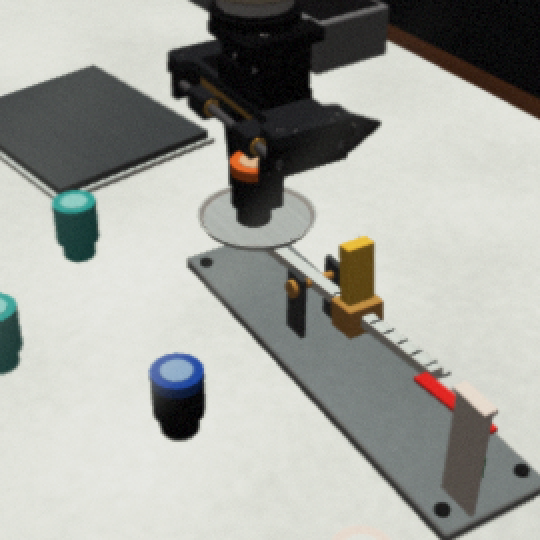

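```bash
python3 -m crank '[0,0,0.4,0,0,0,0.2,0,0,0,0,0,0,0.2,0,0,0,0,0,0,0.2]';python3 -m crank '[0,0,0.3,0,0,0,0.2,0,0,0,0,0,0,0.2,0,0,0,0,0,0,0.2]'
```

```text
time_s: 7.0
eef_pos: [0.6035, 0.1382, 0.0904]
eef_rot: [[-0.998, 0.071, 0.002], [0.071, 0.998, 0.002], [-0.002, 0.003, -1.0]]
wrist_force: [-0.2, 0.6, -0.9]
grip_width: 0.041
time_s: 7.25
eef_pos: [0.6038, 0.1381, 0.0875]
eef_rot: [[-0.997, 0.071, 0.003], [0.071, 0.997, 0.003], [-0.003, 0.003, -1.0]]
wrist_force: [-0.4, -0.5, -0.1]
grip_width: 0.0413
```

```bash
python3 -m crank '[0,0,0.2,0,0,0,0.2,0,0,0,0,0,0,0.2,0,0,0,0,0,0,0.2]';python3 go.py .605 .136 .09;python3 - <<'E'
from h import *
cv2.imwrite("pics/s9.png",grab_frame("side")["pixels"][100:370,200:470].repeat(2,0).repeat(2,1))
E
```

```text
time_s: 7.5
eef_pos: [0.6044, 0.1382, 0.0873]
eef_rot: [[-0.997, 0.071, 0.004], [0.071, 0.997, 0.003], [-0.004, 0.004, -1.0]]
wrist_force: [-1.2, 0.2, -1.3]
grip_width: 0.0414
t 7.5 pos [0.6044 0.1382 0.0873] jawyaw 85.94592567648023 z [ 0.0042  0.0034 -1.    ] cm in tool [-0.0729 -0.2161 -0.2701] F [-1.2256  0.1622 -1.3393] w 0.041438488595104024
```

View pics/s9.png

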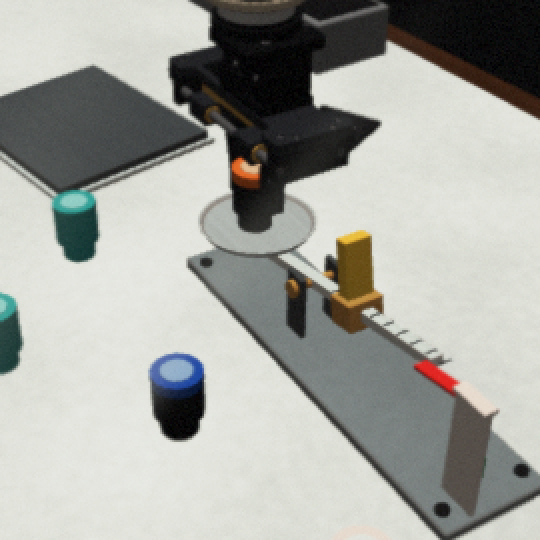

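```bash
python3 -m crank '[0,0,0.4,0,0,0,0.2,0,0,0,0,0,0,0.2]';python3 -m crank '[0,0,0.3,0,0,0,0.2,0,0,0,0,0,0,0.2,0,0,0,0,0,0,0.2]'
```

```text
time_s: 7.72
eef_pos: [0.606, 0.1386, 0.0868]
eef_rot: [[-0.997, 0.071, 0.008], [0.071, 0.997, 0.005], [-0.007, 0.006, -1.0]]
wrist_force: [-0.2, -0.3, -0.3]
grip_width: 0.0413
time_s: 7.97
eef_pos: [0.6074, 0.1389, 0.0871]
eef_rot: [[-0.997, 0.071, 0.011], [0.071, 0.997, 0.007], [-0.01, 0.008, -1.0]]
wrist_force: [-0.8, 1.0, -0.6]
grip_width: 0.0411
```

```bash
python3 -m crank '[0,0,0,0.5,0.6,0,0.2,0,0,0,0,0,0,0.5,0,0,0,0,0,0,0.55,0,0,0,0,0,0,0.6,0,0,0,0,0,0,0.7,0,0,0,0,0,0,0.8]';python3 go.py .605 .136 .16;python3 - <<'E'
from h import *
cv2.imwrite("pics/s10.png",grab_frame("side")["pixels"][100:370,200:470].repeat(2,0).repeat(2,1))
E
```

```text
time_s: 8.47
eef_pos: [0.6076, 0.1393, 0.0858]
eef_rot: [[-0.998, 0.071, -0.002], [0.071, 0.998, -0.002], [0.001, -0.002, -1.0]]
wrist_force: [-0.3, 0.6, 0.2]
grip_width: 0.0584
t 8.4667 pos [0.6076 0.1393 0.0858] jawyaw 85.95670564064562 z [-0.0015 -0.0019 -1.    ] cm in tool [ 0.2415 -0.3584 -7.4162] F [-0.2821  0.5511  0.1663] w 0.05837200607355264
```

View pics/s10.png

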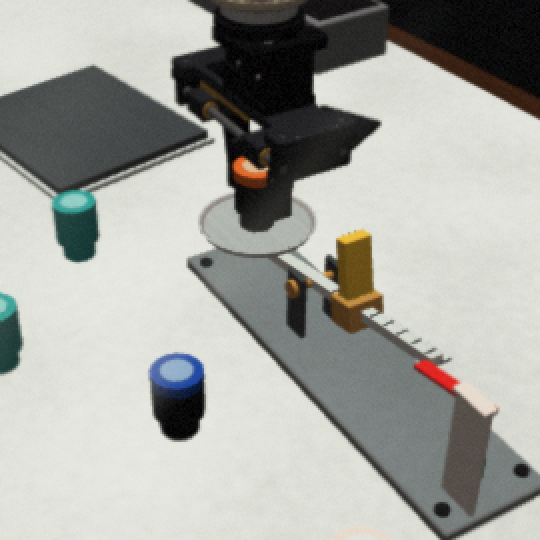

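```bash
python3 -m crank '[0,0,0,0,0,0,0.85,0,0,0,0,0,0,0.85,0,0,0,0,0,0,0.85,0,0,-0.5,0,0,0,0.85,0,0,-1.5,0,0,0,0.85,0,0,-2,0,0,0,0.85,0,0,-2.5,0,0,0,0.85,0,0,-2.5,0,0,0,0.85,0,0,-2.5,0,0,0,0.85,0,0,0,0,0,0,0.85]';python3 - <<'E'
from h import *
f=grab_frame("side");cv2.imwrite("pics/s11.png",f["pixels"][100:370,200:470].repeat(2,0).repeat(2,1))
t=grab_frame("top");cv2.imwrite("pics/t11.png",t["pixels"][100:300,180:480].repeat(2,0).repeat(2,1))
E
```

```text
time_s: 9.35
eef_pos: [0.6062, 0.1387, 0.206]
eef_rot: [[-0.997, 0.071, -0.005], [0.071, 0.997, -0.003], [0.005, -0.004, -1.0]]
wrist_force: [-0.1, -0.1, 0.6]
grip_width: 0.0739
```

View pics/s11.png

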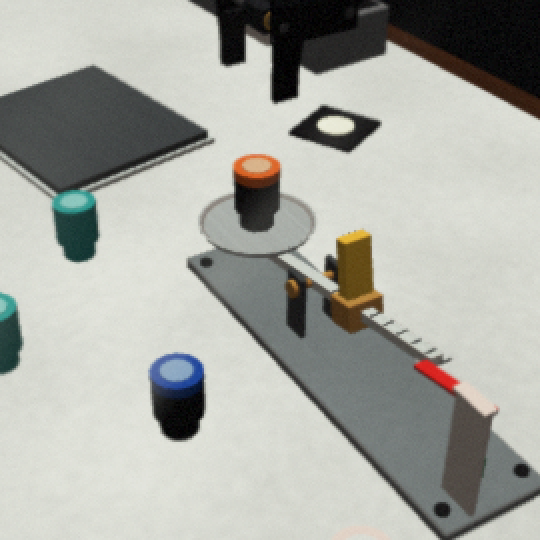

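View pics/t11.png

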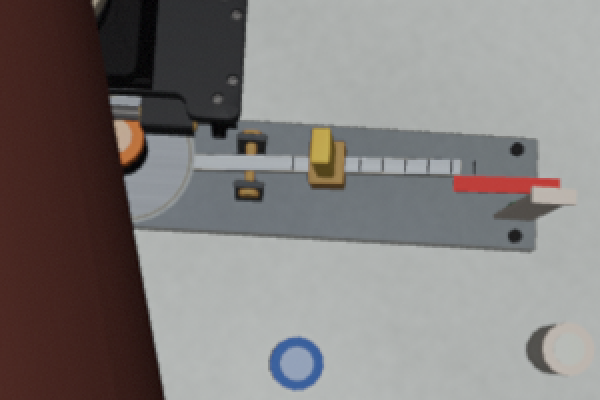

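Run:
```python
from h import *
t=grab_frame("top");s=grab_frame("side")
a=cv2.resize(t["pixels"][150:200,320:370],None,fx=8,fy=8,interpolation=cv2.INTER_NEAREST)
b=cv2.resize(s["pixels"][210:270,350:400],None,fx=8,fy=8,interpolation=cv2.INTER_NEAREST)
b=b[:400];cv2.imwrite("pics/fin.png",np.hstack([np.clip(a*1.5,0,255).astype('uint8'),b]))
print(ray(t,320,240)[0],ray(s,320,240)[0])
```

```text
[0.4442249  0.04704305 0.74049956] [ 0.13754897 -0.53986234  0.59949729]
```

View pics/fin.png

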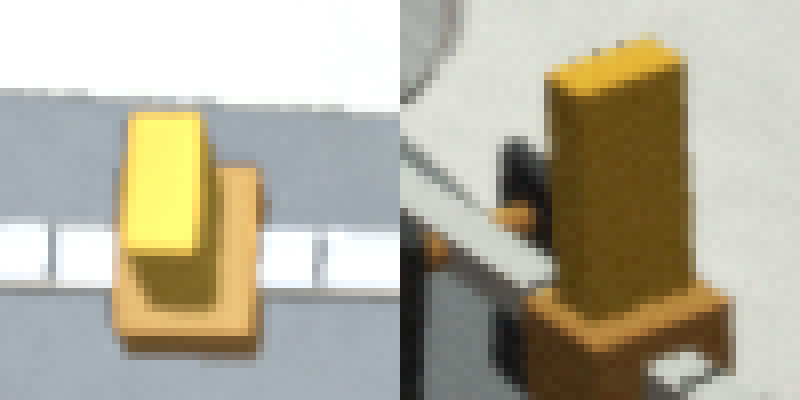

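```bash
python3 - <<'E'
from h import *
t=grab_frame("top");s=grab_frame("side")
p,e=two(t,(340.8,172.6),s,(377,218.5));print(p,e)
u=np.array([-.0741,-.9972]);print('dist along beam',(p[:2]-[.605,.1361])@u,'lat',(p[:2]-[.605,.1361])@[u[1],-u[0]])
E
python3 go.py .6 -.0 .16
```

```text
[ 0.59439918 -0.01215766  0.13424925] 0.0013882226794497774
dist along beam 0.14862806331431977 lat -0.00041475947348451674
t 9.65 pos [0.6032 0.1383 0.1989] jawyaw 85.9364405856984 z [-0.014  -0.0067 -0.9999] cm in tool [ -0.7133 -13.7839   3.9899] F [-0.063   0.2162  0.0459] w 0.07419533579108768
```

```bash
python3 -m crank '[0,-2,-0.3,-0.4,-0.8,0,0.6,0,-2.5,0,0,0,0,0.6,0,-2.5,0,0,0,0,0.6,0,-2.5,0,0,0,0,0.6,0,-2.5,0,0,0,0,0.6,0,-1.5,0,0,0,0,0.6,0,-0.5,0,0,0,0,0.6,0,0,0,0,0,0,0.6]';python3 go.py .594 -.0145 .16
```

```text
time_s: 10.32
eef_pos: [0.5887, -0.0052, 0.1936]
eef_rot: [[-0.998, 0.067, -0.012], [0.067, 0.998, -0.004], [0.012, -0.004, -1.0]]
wrist_force: [0.6, 0.6, -0.5]
grip_width: 0.0524
t 10.3167 pos [ 0.5887 -0.0052  0.1936] jawyaw 86.17419976897034 z [-0.0121 -0.0035 -0.9999] cm in tool [-0.627  -0.8794  3.3586] F [ 0.6419  0.639  -0.5313] w 0.05237273339065329
```

```bash
python3 -m crank '[-0.6,-0.9,0.8,-0.2,-0.7,0.4,0.6,0,0,1,0,0,0,0.6,0,0,1,0,0,0,0.6,0,0,0,0,0,0,0.6]';python3 go.py .594 -.0145 .105
```

```text
time_s: 10.65
eef_pos: [0.5937, -0.0102, 0.1622]
eef_rot: [[-0.998, 0.07, -0.002], [0.07, 0.998, 0.0], [0.002, 0.0, -1.0]]
wrist_force: [0.1, -0.2, -0.4]
grip_width: 0.0521
t 10.65 pos [ 0.5937 -0.0102  0.1622] jawyaw 85.95934552932545 z [-0.002   0.0004 -1.    ] cm in tool [-0.0679 -0.427   5.7176] F [ 0.0771 -0.1769 -0.4331] w 0.05211961657215506
```

```bash
python3 -m crank '[0,-0.4,0.6,0,-0.2,0,0.6,0,0,0.8,0,0,0,0.6,0,0,0,0,0,0,0.6]';python3 go.py .594 -.0145 .105
python3 - <<'E'
from h import *
f=grab_frame("side");cv2.imwrite("pics/s12.png",f["pixels"][150:350,300:500].repeat(3,0).repeat(3,1))
E
```

```text
time_s: 10.9
eef_pos: [0.5928, -0.0111, 0.1457]
eef_rot: [[-0.998, 0.066, -0.001], [0.066, 0.998, 0.001], [0.001, 0.001, -1.0]]
wrist_force: [1.0, 0.1, -0.7]
grip_width: 0.0519
t 10.9 pos [ 0.5928 -0.0111  0.1457] jawyaw 86.21227495493106 z [-0.0007  0.0006 -1.    ] cm in tool [-0.1407 -0.3342  4.0669] F [ 0.994   0.1067 -0.746 ] w 0.05185903163035774
```

View pics/s12.png

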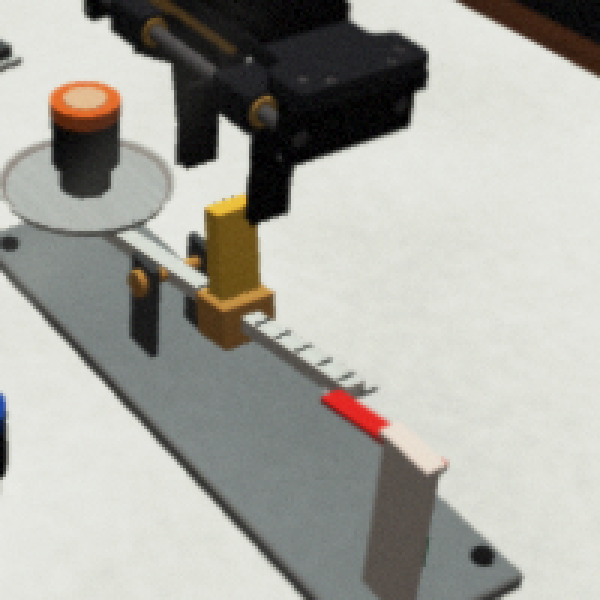

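```bash
python3 -m crank '[-0.1,-0.3,1,0,0,0,0.6,0,0,1,0,0,0,0.6,0,0,1,0,0,0,0.6,0,0,0.8,0,0,0,0.6,0,0,0,0,0,0,0.6]';python3 go.py .594 -.0145 .105
python3 - <<'E'
from h import *
f=grab_frame("side");cv2.imwrite("pics/s13.png",f["pixels"][150:350,300:500].repeat(3,0).repeat(3,1))
E
```

```text
time_s: 11.37
eef_pos: [0.5945, -0.0142, 0.1051]
eef_rot: [[-0.998, 0.066, 0.001], [0.066, 0.998, 0.001], [-0.001, 0.001, -1.0]]
wrist_force: [-0.8, 0.2, 0.2]
grip_width: 0.0524
t 11.3667 pos [ 0.5945 -0.0142  0.1051] jawyaw 86.22775818995156 z [ 0.0012  0.0008 -1.    ] cm in tool [ 0.0437 -0.0291  0.0112] F [-0.7707  0.2385  0.1849] w 0.052381610344162575
```

View pics/s13.png

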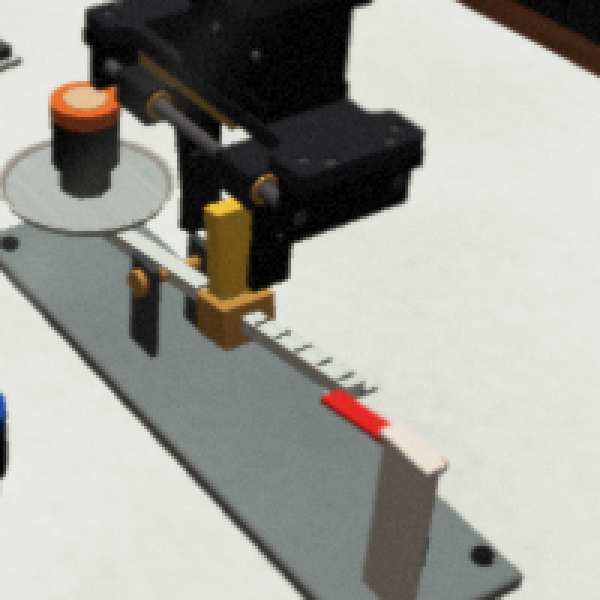

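```bash
python3 -m crank '[0,-1,0,0,0,0,0.6,0,-1,0,0,0,0,0.6,0,-1,0,0,0,0,0.6,0,-1,0,0,0,0,0.6,0,-1,0,0,0,0,0.6,0,-0.5,0,0,0,0,0.6,0,0,0,0,0,0,0.6]';python3 go.py .589 -.0885 .105
python3 - <<'E'
from h import *
f=grab_frame("side");cv2.imwrite("pics/s14.png",f["pixels"][150:350,300:500].repeat(3,0).repeat(3,1))
E
```

```text
time_s: 12.0
eef_pos: [0.5906, -0.0761, 0.107]
eef_rot: [[-0.998, 0.067, 0.002], [0.067, 0.998, 0.001], [-0.002, 0.001, -1.0]]
wrist_force: [-0.9, 1.3, -0.6]
grip_width: 0.0524
t 12.0 pos [ 0.5906 -0.0761  0.107 ] jawyaw 86.15038152617561 z [ 0.0024  0.0013 -1.    ] cm in tool [ 0.0761 -1.2502  0.1989] F [-0.8836  1.3423 -0.5895] w 0.0524485461682828
```

View pics/s14.png

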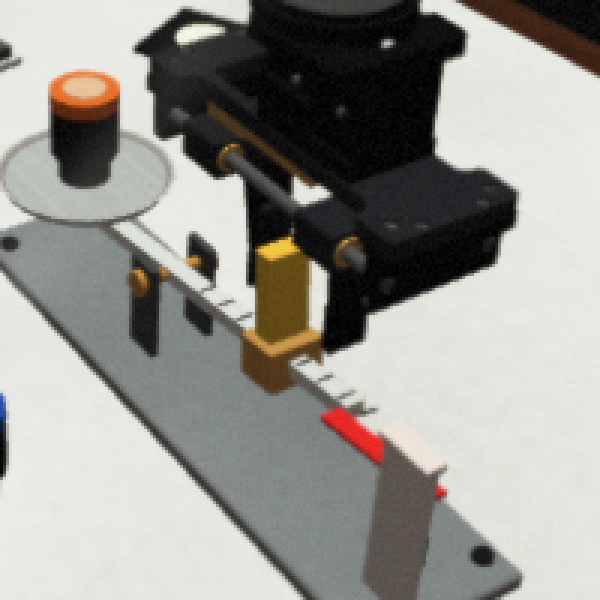

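```bash
python3 -m crank '[0,1,0,0,0,0,0.6,0,0,0,0,0,0,0.6,0,0,0,0,0,0,0.6,0,0,0,0,0,0,0.6,0,0,0,0,0,0,0.6,0,0,0,0,0,0,0.6]'
cat > tilt.py <<'E'
from h import *
np.set_printoptions(precision=4,suppress=True)
s=grab_frame("side")
c=blob(s,(3,120,60),(16,255,255),(300,150,360,220))[0];e=cv2.fitEllipse(cv2.convexHull(c));print(e)
# reference: sunk sees z = .123 at the same x,y; find z by intersecting ray with vertical line through (x,y)
x,y=0.6062,0.1385
o,d=ray(s,*e[0]); dh=d[:2]; k=((np.array([x,y])-o[:2])@dh)/(dh@dh);print('rim top z',(o+k*d)[2], 'xy',(o+k*d)[:2])
print(state()['time_s'],np.array(state()['eef_pos']))
cv2.imwrite("pics/tilt_%d.png"%int(state()['time_s']*100),s["pixels"][150:350,300:500].repeat(3,0).repeat(3,1))
E
python3 tilt.py
python3 - <<'E'
import cv2,numpy as np
from h import *
s=grab_frame("side")
o,d=ray(s,328.3,182.3);x,y=0.6062,0.1385;k=((np.array([x,y])-o[:2])@d[:2])/(d[:2]@d[:2]);print('sunk ref',(o+k*d)[2])
E
ls pics
```

```text
time_s: 12.55
eef_pos: [0.5925, -0.0626, 0.1075]
eef_rot: [[-0.998, 0.064, 0.004], [0.064, 0.998, 0.002], [-0.004, 0.002, -1.0]]
wrist_force: [0.9, -0.9, 0.5]
grip_width: 0.0524
((327.927001953125, 185.06858825683594), (16.7978458404541, 24.310993194580078), 91.02516174316406)
rim top z 0.11837957595422494 xy [0.606  0.1386]
12.6 [ 0.5925 -0.0626  0.1075]
sunk ref 0.12404772066645747
crop1.png
crop2.png
fin.png
s10.png
s11.png
s12.png
s13.png
s14.png
s2.png
s3.png
s4.png
s5.png
s6.png
s7.png
s8.png
s9.png
side0.png
t11.png
t2.png
t3.png
tilt_1260.png
top0.png
```

View pics/tilt_1260.png

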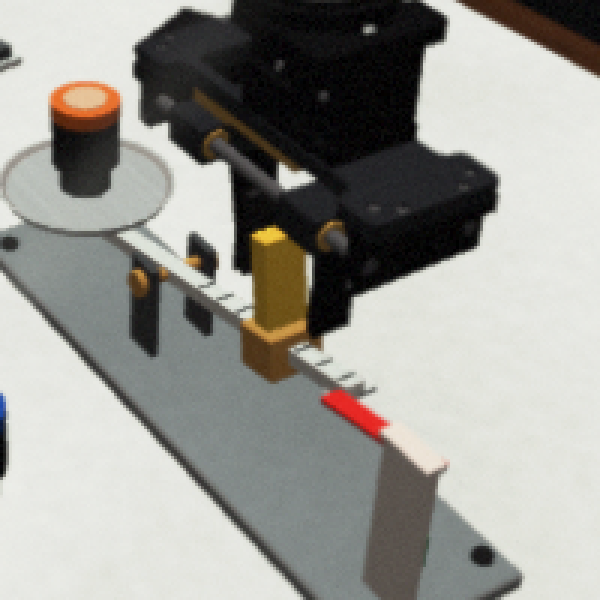

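```bash
python3 -m crank '[0,-1,0,0,0,0,0.6,0,-1,0,0,0,0,0.6,0,-1,0,0,0,0,0.6,0,-1,0,0,0,0,0.6,0,0,0,0,0,0,0.6]';python3 -m crank '[0,1,0,0,0,0,0.6,0,0.3,0,0,0,0,0.6,0,0,0,0,0,0,0.6,0,0,0,0,0,0,0.6,0,0,0,0,0,0,0.6,0,0,0,0,0,0,0.6,0,0,0,0,0,0,0.6,0,0,0,0,0,0,0.6]'; python3 tilt.py;cp pics/$(ls -t pics|head -1) pics/u1.png
```

```text
time_s: 13.07
eef_pos: [0.5892, -0.1071, 0.1071]
eef_rot: [[-0.998, 0.064, 0.004], [0.064, 0.998, 0.002], [-0.004, 0.002, -1.0]]
wrist_force: [0.3, -1.3, -0.5]
grip_width: 0.0521
time_s: 13.73
eef_pos: [0.5903, -0.0929, 0.1074]
eef_rot: [[-0.998, 0.065, 0.004], [0.065, 0.998, 0.001], [-0.004, 0.002, -1.0]]
wrist_force: [0.3, -0.1, 0.2]
grip_width: 0.0523
((327.65484619140625, 180.05471801757812), (16.6232967376709, 24.354215621948242), 91.5357666015625)
rim top z 0.12861709794924597 xy [0.6056 0.1389]
13.7833 [ 0.5903 -0.093   0.1074]
```

View pics/u1.png

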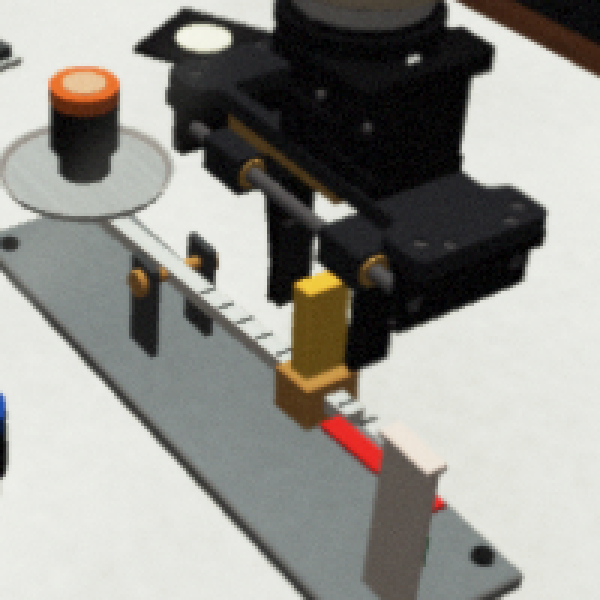

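```bash
python3 tilt.py; python3 -m crank '[0,-0.8,0,0,0,0,0.6,0,-0.8,0,0,0,0,0.6,0,-0.8,0,0,0,0,0.6,0,-0.7,0,0,0,0,0.6,0,0,0,0,0,0,0.6]';python3 -m crank '[0,1,0,0,0,0,0.6,0,0.3,0,0,0,0,0.6,0,0,0,0,0,0,0.6,0,0,0,0,0,0,0.6,0,0,0,0,0,0,0.6,0,0,0,0,0,0,0.6,0,0,0,0,0,0,0.6,0,0,0,0,0,0,0.6]'; python3 tilt.py;cp pics/$(ls -t pics|head -1) pics/u2.png
```

```text
((327.6377868652344, 180.09336853027344), (16.619985580444336, 24.460464477539062), 92.16401672363281)
rim top z 0.12853869305835625 xy [0.6056 0.1389]
13.8333 [ 0.5903 -0.0931  0.1073]
time_s: 14.25
eef_pos: [0.5878, -0.1275, 0.1072]
eef_rot: [[-0.998, 0.065, 0.004], [0.065, 0.998, 0.001], [-0.004, 0.002, -1.0]]
wrist_force: [-0.3, -0.4, -0.4]
grip_width: 0.0522
time_s: 14.92
eef_pos: [0.5889, -0.113, 0.1073]
eef_rot: [[-0.998, 0.065, 0.004], [0.065, 0.998, 0.001], [-0.004, 0.002, -1.0]]
wrist_force: [0.2, 0.2, -0.2]
grip_width: 0.0524
((327.3539123535156, 176.9991912841797), (16.566011428833008, 24.343271255493164), 88.64031219482422)
rim top z 0.13479622735965874 xy [0.6052 0.1392]
14.9667 [ 0.5889 -0.1131  0.1073]
```

View pics/u2.png

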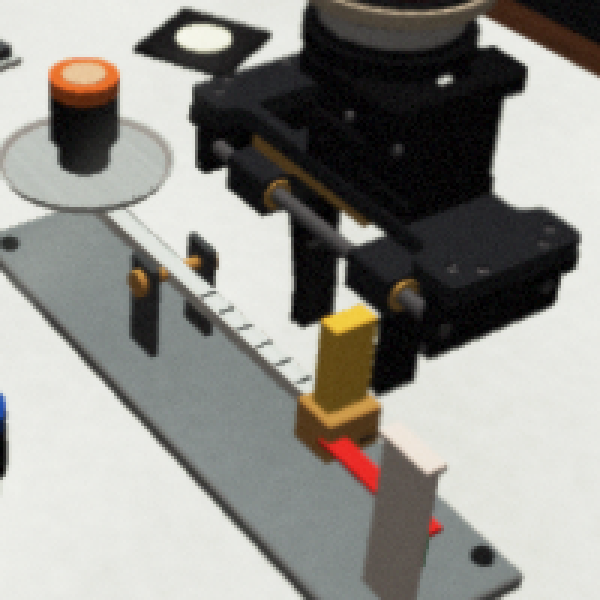

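```bash
python3 -m crank '[0,0,-0.6,0,0,0,0.6,0,0,-1.2,0,0,0,0.6,0,0,-1.5,0,0,0,0.6,0,0,-2,0,0,0,0.6,0,0,-2,0,0,0,0.6,0,0,-2,0,0,0,0.6,0,0,-1.5,0,0,0,0.6,0,0,0,0,0,0,0.6]'; python3 -m crank '[-2,0,-1,0,0,0,0.6,-3,0,-1,0,0,0,0.6,-3,0,-1,0,0,0,0.6,-2,0,-1,0,0,0,0.6,0,0,0,0,0,0,0.6,0,0,0,0,0,0,0.6,0,0,0,0,0,0,0.6,0,0,0,0,0,0,0.6]'; python3 tilt.py
python3 - <<'E'
from h import *
f=grab_frame("side");p=f["pixels"]
cv2.imwrite("pics/fs.png",p)
t=grab_frame("top")["pixels"];cv2.imwrite("pics/ft.png",t)
E
```

```text
time_s: 15.63
eef_pos: [0.5877, -0.1145, 0.2261]
eef_rot: [[-0.998, 0.067, 0.005], [0.067, 0.998, 0.001], [-0.005, 0.001, -1.0]]
wrist_force: [0.6, 0.2, 1.1]
grip_width: 0.0523
time_s: 16.3
eef_pos: [0.6886, -0.1224, 0.2703]
eef_rot: [[-0.998, 0.069, 0.006], [0.069, 0.998, 0.002], [-0.005, 0.002, -1.0]]
wrist_force: [-1.0, -0.3, 0.2]
grip_width: 0.0524
((327.46026611328125, 176.90286254882812), (16.30225372314453, 24.191421508789062), 89.82353973388672)
rim top z 0.13498991811933098 xy [0.6053 0.1391]
16.35 [ 0.6884 -0.1224  0.2704]
```

View pics/fs.png

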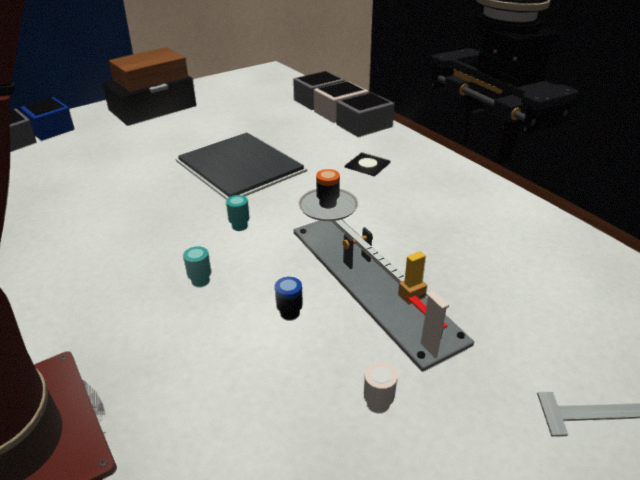

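View pics/ft.png

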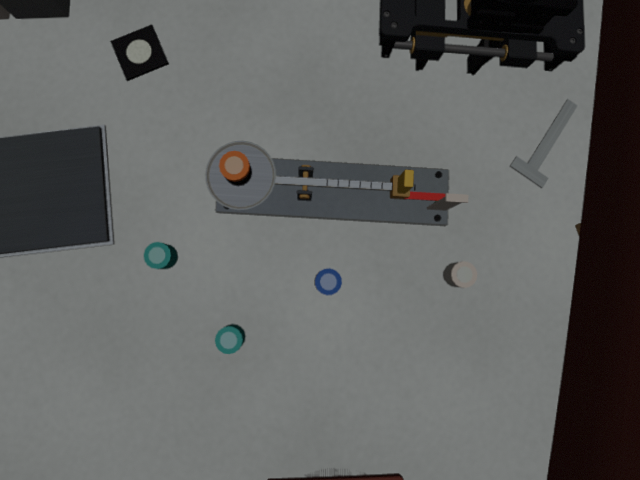

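Run:
```python
from h import *
t=cv2.imread("pics/ft.png");s=cv2.imread("pics/fs.png")
def pan(img):
    return cv2.resize(img[165:235,285:375],None,fx=4,fy=4,interpolation=cv2.INTER_CUBIC)
a=pan(cv2.imread("pics/side0.png"));b=pan(s)
c=cv2.resize(s[285:345,395:455],None,fx=7,fy=7,interpolation=cv2.INTER_CUBIC)
d=cv2.resize(t[180:210,400:475],None,fx=5,fy=5,interpolation=cv2.INTER_CUBIC)
o=np.zeros((600,800,3),'uint8');o[:280,:360]=a;o[280:560,:360]=b;o[:420,370:790]=c;o[430:580,370:745]=d
cv2.imwrite("pics/cmp.png",o)
```

```text
(no output)
```

View pics/cmp.png

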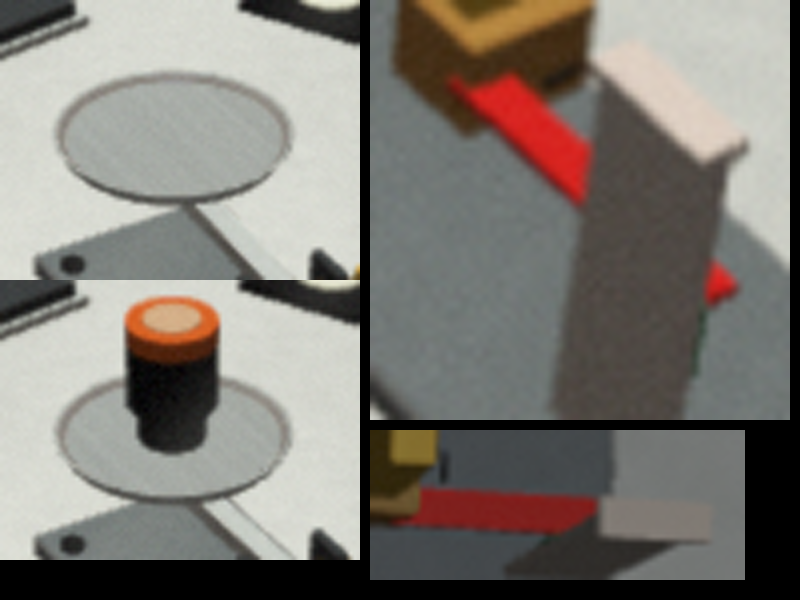

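Run:
```python
from h import *
t=cv2.imread("pics/ft.png");s=cv2.imread("pics/fs.png")
a=cv2.resize(t[160:210,380:430],None,fx=8,fy=8,interpolation=cv2.INTER_NEAREST)
b=cv2.resize(s[245:295,395:445],None,fx=8,fy=8,interpolation=cv2.INTER_NEAREST)
cv2.imwrite("pics/fin2.png",np.hstack([np.clip(a*1.5,0,255).astype('uint8'),b]))
```

```text
(no output)
```

View pics/fin2.png

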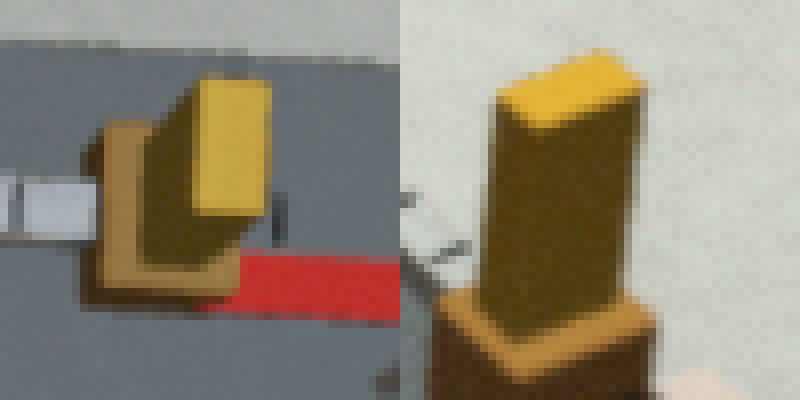

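Run:
```python
from h import *
t=grab_frame("top");s=grab_frame("side")
p,e=two(t,(408.9,178.1),s,(416.4,256.1));print(p,e)
u=np.array([-.0741,-.9972]);d=(p[:2]-[.605,.1361])@u;print('dist',d,'tilt if top level z .125:',-(p[2]-.125)/(d-.1))
# oblique: fin base front-left corners: near vertical edge of fin, side pixels top (540,130) bottom (513,340)
top,_=two(t,(380+192/8,160+213/8),s,(395+97/8,245+92/8));print('edge top',top)
print(two(t,(226.8+8,166),s,(327.5,172.9)), 'pan',two(t,(241,175),s,(328.5,203.5)))
```

```text
[ 0.58715442 -0.11236645  0.12708447] 0.0015523812548469394
dist 0.24909309687738215 tilt if top level z .125: -0.013980998575539895
edge top [ 0.57514825 -0.10500647  0.12676937]
(array([0.60312486, 0.1370998 , 0.14446341]), np.float64(0.0015397591397047134)) pan (array([0.60568764, 0.13736246, 0.08029158]), np.float64(0.0012562502757774944))
```

```bash
python3 tilt.py; python3 -c "
from plant import *
print(finish_job())"
```

```text
((327.46820068359375, 176.97894287109375), (16.47756576538086, 24.191543579101562), 89.9556884765625)
rim top z 0.13483664311155824 xy [0.6053 0.1391]
16.6 [ 0.6891 -0.1222  0.2709]
the job is handed in; nothing more can be done
None
```

I set the orange-rimmed eyepiece upright on the pan and levelled the beam with the counterpoise. The job was handed in at 16.6 s; no verdict was reported.

- **Placing:** I held the eyepiece while the pan sank to its lower stop and only then let go. It stands about 3 mm from the pan's centre.
- **Levelling:** I pushed the yellow fin outwards in three strokes, from about 160 mm to about 249 mm from the pan's centre. After each stroke I drew the fingers back and checked the tilt with the beam free. I then raised the arm well clear.
- **Tilt at the end:** Two estimates put the beam at about -0.01 rad, against an allowed 0.06. The pan's rise from its lower stop gave -0.01 and the height of the fin's top gave -0.014. Each is good to roughly 0.015 rad. The pan floor also measured about 80 mm above the table, which is the level height. The last readings, about 0.3 s apart, showed no movement.
- **Unsure:** The white plate mostly hides the green band from both cameras, so I could not read the pointer against it directly. The sliver I could see below the pointer might suggest a tilt nearer -0.04, which is still within limits.
- **Other eyepieces:** The blue, silver and turquoise ones look unmoved in the last pictures. I did not measure them.

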